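# Unclamp a crystal seal blank and hold it in the strain viewer's light

## Robot

A 6-joint arm with a two-finger parallel gripper is mounted at the origin on the work surface. World frame = base frame: x ahead of the robot, y to its left, z up, the work surface at z = 0. Lengths are in mm, angles in rad, forces in N, time in s.
With the tool pointing down it reaches from about 350 to 875 mm from the base axis. Payload 4.2 kg.
Tool frame: the origin (TCP) lies on the front face of the gripper's body, between the roots of the fingers; the fingertips stand 70 mm ahead of it and the grasp point (between the pads) lies 51 mm ahead of it; z points along the fingers, y is the line along which they close (so a half turn about z gives the same grasp; the last joint's range is limited). The gripper opens to 87 mm and grips with 3 to 60 N. Pads are 19 mm wide; open, the fingers measure 117 mm over their backs; the gripper's body (75 mm by 190 mm) begins 51 mm behind the grasp point.
Start: joints at [-0.942, 0.385, 0.008, 0, -1.194, -0.259], TCP at [225.907, -582.722, 292.25] pointing down, gripper open.
Joint ranges: [-3.14, 3.14], [-1.21, 2.06], [-1.07, 1.41], [-3.16, 2.05], [-2.99, -0.16], [-3.1, 3.1]. Speed limits (rad/s): [2.79, 2.79, 3.14, 3.14, 3.14, 3.14].

## Interface

Orientations are given as a rotation vector (axis times angle).
In Python, from cell import r gives the robot as it stands.
- The arm moves only by the shell command python3 -m inch 'ROWS' [FORCE]. ROWS is a JSON object of lists of equal length, an entry for each row: "linear": the shift along the world's x, y, z in mm, a list of three; "delta_rot": the turn, a rotation vector about the world's x, y, z in rad, a list of three; "fingers": the opening in per cent of the stroke, from 0 (shut) to 100 (fully open). In form: {"linear": [[dx, dy, dz], ...], "delta_rot": [[ax, ay, az], ...], "fingers": [fingers, ...]}. A call has 1 to 8 rows; each row shifts and turns the commanded pose from where the row before left it; what a row does not reach is not made up. A row lasts 1/12 s, in which the tool goes at most 41.7 mm and 7.16 degrees, less where a joint would pass 70% of its speed; a pose out of reach is approached as far as the arm can. A call with a gripper value outside its range is refused whole. The fingers move at their own pace and stop on an object; FORCE is the grip in N (left out, the last holds). Time passes only in rows, so rows that do not move let the fingers close. It gives the time, the measured TCP pose, the force, the opening and the grip force at its end, in the units of the state.
- r.sense(): the state, without advancing time (a new reading comes with each control period).
- r.grab_frame(name): name is "side" or "top"; returns a dict with "color" (420x560x3 uint8, red, green, blue), "fx", "fy", "cx", "cy" (pixels), "distortion" ([k1, k2, p1, p2, k3] as OpenCV has them; the pictures are not rectified), "R" (3x3) and "t" (3): a world point X has camera coordinates R X + t. Camera axes: x right, y down, z forward; pixel columns grow to the right and rows downward; lengths in mm; the calibration is good to about 2 mm. A picture is of the moment at which its call begins. There is no depth.
- r.sign_off(): hands the job in; it is judged then, once.
The state is a dict: "t": time; "qpos": joint angles; "joint_vel": joint speeds; "joint_efforts": joint torques, N m; "tool_pos": TCP position; "ee_rot": TCP orientation; "ft_force": force on the tool from outside, world axes, zero at the start; "wrist_torque": the same for the moment, N m; "gripper_width": finger opening in mm; "gripper_force": force on a finger pad.
Only numpy, scipy, OpenCV 4.12 (cv2) and the standard library are available. Lean on these libraries where they do the work, as an engineer would, in place of code of your own. Each camera call takes 0.05 s, during which the arm holds its last target. There are 200 camera calls.

## Task

Free the crystal blank clamped in the round engraving block: set the square tip of the T-key fully into the socket of the clamp cam, turn the cam with it anticlockwise (seen from above) as far as it goes, about a quarter turn, then stand the key back upright in its hole in the wooden block and let go of it. Next grip the blank by its two frosted sides only, never touching a clear face with the fingers, lift it out and hold it upright and still in the strain viewer's light path: its middle on the line from lamp to eyepiece, about midway in the gap, its clear windows squarely facing lamp and eyepiece. Finish while still holding it there in the air, touching nothing else with it, and leave the other things on the bench where they are.

Things in the scene. Friction and masses are not known exactly. Their poses are not given: they have to be found in the camera images.
- blank_center (a point): centre of the crystal blank, a clear glass prism of 80 g: 20 mm along its x, 26 mm along its y, 60 mm tall (z up). The two sides facing +-y, 20 mm wide and 26 mm apart, are frosted (matt white); all other faces are clear, and those facing +-x are the windows to look through. It stands on the block's deck between jaws that bear on the frosted sides; its upper 42 mm stand free above the jaws.
- cam (a joint): turn of the clamp cam about the vertical, rad: 0 to 0.06 at the start (clamped), grows anticlockwise seen from above, hard stop at 1.45. It takes about 0.1 N m and stays where it is left. As it turns the sliding jaw backs away from the blank: about 3.7 mm per rad, 5 mm at the stop.
- cam_socket (a point): centre of the mouth of the square socket in the top of the cam, a round steel knob 26 mm across, top 63 mm above the bench, 45 mm from the blank's centre, on the blank's +y side. The socket is vertical, 14 mm square, 14 mm deep, its sides along the x and y axes of this frame, which turns with the cam; z up.
- key_grip (a point): centre of the black handle of the T-key: a bar 64 mm long (this frame's x), 16 mm thick (y), 22 mm high (z); the shank hangs straight below it along -z. Whole key 96 mm tall, about 150 g.
- key_tip (a point): middle of the lower end of the T-key, 85 mm below key_grip, same axes. The square tip is 12 mm x 12 mm, sides along x and y, tapered over its last 4 mm to 7 mm square. A collar 30 mm across sits 30 to 34 mm above the tip's end; the round shank is 12 mm across; the handle's underside is 74 mm above the tip's end.
- stand_hole (a point): centre of the mouth of the key's hole in the top of the small wooden tool block (60 x 92 mm, 45 mm tall, fixed): round, vertical, 22 mm across, 36 mm deep. The key stands in it with its collar on the block's top, so the tip's end is 30 mm below this point and key_grip 55 mm above it.
- light_path (a point): middle of the viewer's light path, 100 mm above the bench. The light runs level along this frame's y, from the lamp window (+y side, 62 mm from this point; housing top 134 mm above the bench) to the analyser ring with eyepiece (-y side, face 62 mm from this point, 60 mm across, top 130 mm above the bench). The gap is open above and to both sides; base plate 14 mm thick. Fixed.
- vise: the round dark steel engraving block, fixed, 132 mm across at its foot; origin in the middle of its underside, z up. Deck 45 mm, tops of jaws and cam 63 mm above the bench. The blank's centre is at y = -12 mm, the fixed jaw from y = -42 to -25 mm, the sliding jaw (12 mm thick, clamped) from y = 1 to 13 mm, the cam's axis at y = 33 mm; jaws 44 mm wide along x.
- viewer: the whole strain viewer: base plate 92 mm (its x) by 300 mm (its y), lamp housing, analyser ring and eyepiece; origin at the middle of its underside, on the bench.
- seal_a_mid (a point): a white marble seal stone, 26 mm square with a round knob end, about 62 mm tall; a bystander, to be left alone (this point is at half its height)
- seal_b_mid (a point): a reddish stone seal blank, 32 x 20 mm, 46 mm tall; a bystander, to be left alone (this point is at half its height)
- loupe_mid (a point): a black hand loupe standing on end, 36 mm across, 32 mm tall; a bystander, to be left alone (this point is at half its height)
- paste_pot_mid (a point): a lidded white porcelain paste pot, 68 mm across, 36 mm tall; a bystander, to be left alone (this point is at half its height)
- graver_mid (a point): a graver lying down: dark wooden handle, 130 mm long; a bystander, to be left alone (this point is at half its height)
- brush_mid (a point): a flat dusting brush lying down, 170 mm long; a bystander, to be left alone (this point is at half its height)
- hammer_mid (a point): a small hammer lying down, 240 mm long, dark wooden handle; a bystander, to be left alone (this point is at half its height)
Mind the look-alikes: they are no part of the job. What is shaped like the vise but pink is not meant. Leave any blue look-alike of the part that bears blank_center alone.

How it is judged:
By the outcome, as a careful person would: the job done as asked, in the order asked, and still so for the second after the job is handed in, while the arm keeps its last pose, push and grip.
It also fails if it takes over 64 s, if anything falls off the work surface, if the arm or the gripper's body presses on something with over 40 N, if the wrist force passes 120 N, or if a joint passes its speed limit or range.

## Working session

There is one attempt and no reset: what is moved stays moved. The work goes in short steps, Python scripts to look and compute and a shell command to move; the robot and the scene stay as the last step left them, time stands still between calls to the robot, and variables do not carry over. Pictures are saved under pics/ and viewed, at most 10 in all, crops included, and the job is handed in when it is done.

```bash
ls; mkdir -p pics
python3 - <<'E'
from cell import r
import cv2
for n in ("side","top"):
    f=r.grab_frame(n); cv2.imwrite(f"pics/{n}0.png",cv2.resize(f["color"][:,:,::-1],(800,600),interpolation=cv2.INTER_CUBIC))
    print(n,f["fx"],f["cx"],f["cy"],f["distortion"],f["R"],f["t"])
print(r.sense())
E
```

```text
pics
side 484.4594586882397 280.9161749515531 213.46115948984797 [-0.16995997  0.          0.          0.          0.        ] [[-0.90732393 -0.42018562 -0.01439857]
 [-0.27969956  0.62882735 -0.72549591]
 [ 0.31389717 -0.65423253 -0.68807585]] [ 449.82520174  264.60874678 1007.42652009]
top 457.1650629259181 272.9609526932567 212.70243662648753 [-0.10568498  0.          0.          0.          0.        ] [[ 1.42245691e-02 -9.99898567e-01  7.18636777e-04]
 [-9.92423229e-01 -1.42059378e-02 -1.22042314e-01]
 [ 1.22040144e-01  1.02280750e-03 -9.92524638e-01]] [ -86.45803266  537.09263041 1302.74696703]
{'t': 0.1, 'qpos': array([-9.42407461e-01,  3.85489776e-01,  6.77903976e-03, -4.11312763e-04,
       -1.19402177e+00, -2.58589622e-01]), 'joint_vel': array([-2.80748139e-04, -2.11098604e-03,  3.09594016e-03, -4.77771050e-05,
       -1.36645555e-03, -1.02233407e-03]), 'joint_efforts': array([-1.08552194e-03, -3.91689384e+01,  1.87934107e+01,  4.23192412e+00,
        1.34747013e-02, -6.14810074e-05]), 'tool_pos': array([ 225.76107574, -582.375125  ,  291.27274906]), 'ee_rot': array([ 5.77251395e-01, -3.08760848e+00, -3.00435173e-03]), 'ft_force': array([ 0.31322649, -0.22365639, -0.1769347 ]), 'wrist_torque': array([-0.00509547, -0.03366885, -0.01618047]), 'gripper_force': 0.0, 'gripper_width': 87.04510113802132}
```

View pics/side0.png

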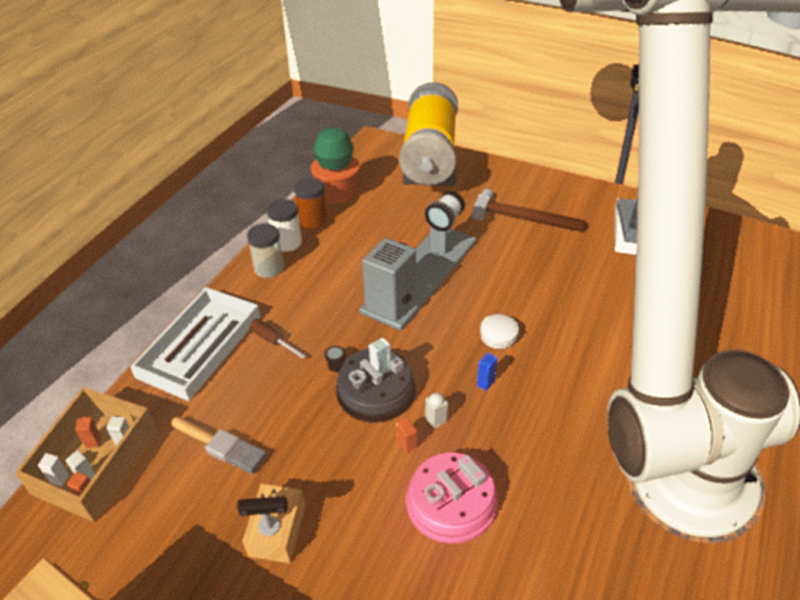

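View pics/top0.png

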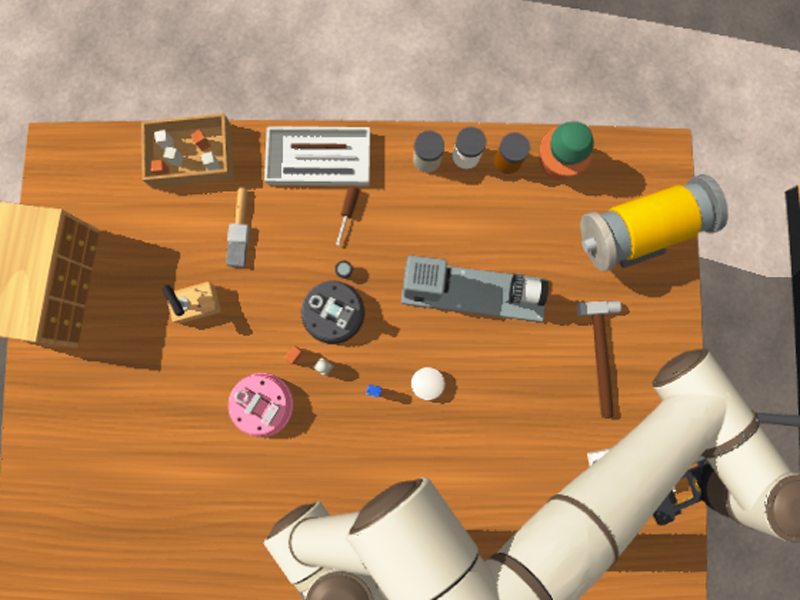

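Look-alikes, in pixels of the 800-wide side picture:
- **Vise:** dark vise at (375,383), pink one at (452,497). I choose the dark one.
- **Blank:** clear blank on the dark vise at (379,355), blue one at (487,370). I choose the clear one.
- **Key:** only one, at (265,505).
- **Viewer:** only one, at (410,275).

Next, close crops of these.

```bash
cat > h.py <<'E'
import cv2, numpy as np
from cell import r
def cam(f): 
    K=np.array([[f["fx"],0,f["cx"]],[0,f["fy"],f["cy"]],[0,0,1.]]); return K,np.array(f["distortion"],float),np.array(f["R"]),np.array(f["t"],float)
def proj(f,X):
    K,d,R,t=cam(f); return cv2.projectPoints(np.array(X,float).reshape(-1,1,3),cv2.Rodrigues(R)[0],t,K,d)[0].reshape(-1,2)
def ray(f,uv):
    K,d,R,t=cam(f); n=cv2.undistortPoints(np.array(uv,float).reshape(1,1,2),K,d).ravel()
    return -R.T@t, R.T@np.array([n[0],n[1],1])
def atz(f,uv,z): c,d=ray(f,uv); return c+d*(z-c[2])/d[2]
def tri(f1,u1,f2,u2):
    (a,d),(b,e)=ray(f1,u1),ray(f2,u2); s=np.linalg.lstsq(np.c_[d,-e],b-a,rcond=None)[0]
    p,q=a+d*s[0],b+e*s[1]; return (p+q)/2,np.linalg.norm(p-q)
def crop(f,x,y,w,h,W,H): return cv2.resize(f["color"][y:y+h,x:x+w,::-1],(W,H),interpolation=cv2.INTER_CUBIC)
E
python3 - <<'E'
from h import *
s,t=r.grab_frame("side"),r.grab_frame("top")
# tiles 400x300
A=np.vstack([np.hstack([crop(t,200,187,67,50,400,300),crop(s,228,232,67,50,400,300)]),
 np.hstack([crop(t,105,187,67,50,400,300),crop(s,160,332,80,60,400,300)])])
cv2.imwrite("pics/c1.png",A)
B=np.vstack([crop(t,275,170,120,60,800,400)]);cv2.imwrite("pics/c2.png",B)
E
```

```text
(no output)
```

View pics/c1.png

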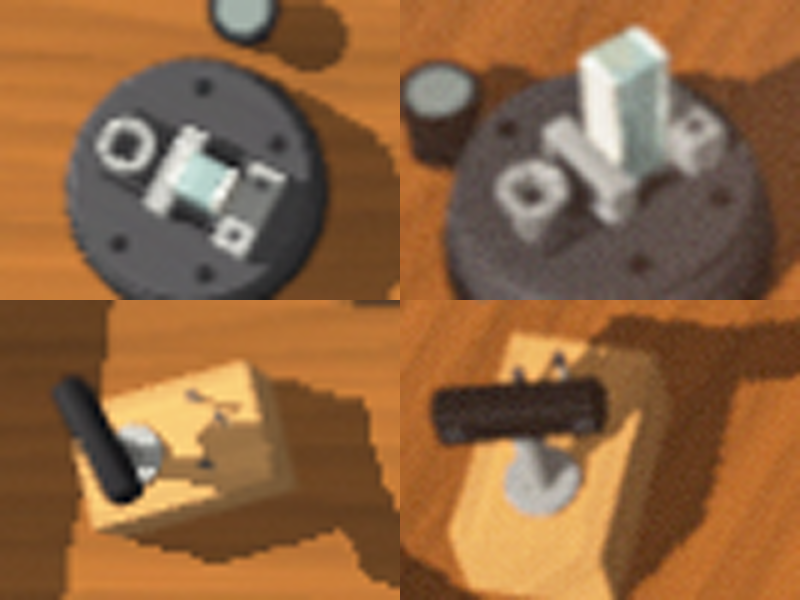

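View pics/c2.png

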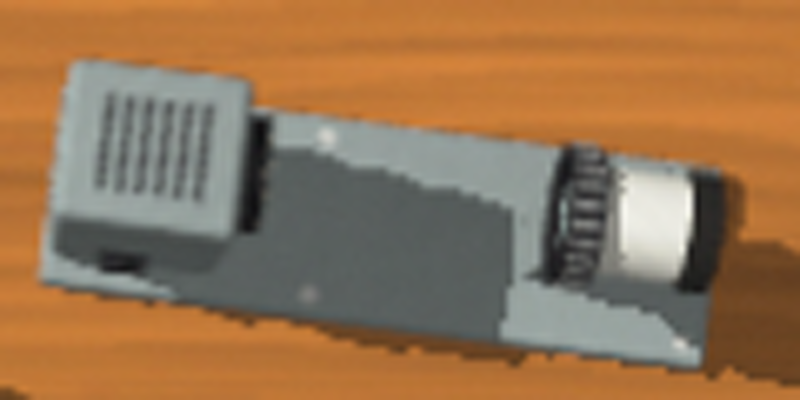

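The crops show the following (pixels within each picture):
- **c1, dark vise:** cam ring at (127,145) and blank top at (205,182) in the top view; cam at (533,192) and blank top at (625,50) in the side view.
- **c1, key:** handle from (70,385) to (125,497) in the top view and from (435,415) to (605,405) in the side view. Collar at (543,480).
- **c2, viewer:** lamp window at about (262,174), ring face at about (558,214).

Run:
```python
from h import *
s,t=r.grab_frame("side"),r.grab_frame("top")
T=lambda o,k,x,y:(o[0]+(x+.5)*k-.5,o[1]+(y+.5)*k-.5)
vt=lambda x,y:T((200,187),.167,x,y); vs=lambda x,y:T((228,232),.167,x-400,y)
kt=lambda x,y:T((105,187),.167,x,y-300); ks=lambda x,y:T((160,332),.2,x-400,y-300)
w=lambda x,y:T((275,170),.15,x,y)
p=lambda n,X:print(n,np.round(X,1))
p("cam top",atz(t,vt(127,145),63)); p("cam side",atz(s,vs(532,190),63))
p("blank top",atz(t,vt(205,182),105)); p("blank side",atz(s,vs(625,50),105))
p("fixjaw top",atz(t,vt(250,205),63)); 
a,b=atz(t,kt(70,385),106),atz(t,kt(126,495),106); p("handle top",np.r_[a,b,(a+b)/2]); d=b-a;print(np.arctan2(d[1],d[0]),np.linalg.norm(d))
a,b=atz(s,ks(436,416),100),atz(s,ks(605,405),100); p("handle side",np.r_[a,b,(a+b)/2]); d=b-a;print(np.arctan2(d[1],d[0]),np.linalg.norm(d))
p("collar side",atz(s,ks(543,478),49)); p("collar top",atz(t,kt(140,452),49))
for n,q,z in(("baseBL",(38,281),14),("baseBR",(700,367),14),("baseTR",(722,165),14),("win a",(270,118),100),("win b",(252,230),100),("ring a",(570,150),100),("ring b",(547,280),100),("h1",(75,60),134),("h2",(252,82),134),("h3",(235,240),134),("h4",(50,215),134)): p(n,atz(t,w(*q),z))
B=np.vstack([np.hstack([crop(s,250,125,80,60,400,300),crop(s,160,332,80,60,400,300)])])
```

```text
cam top [537.9  70.5  63. ]
cam side [539.8  70.4  63. ]
blank top [516.   29.1 105. ]
blank side [520.8  26.1 105. ]
fixjaw top [510.  11.  63.]
handle top [556.7 361.1 106.  505.3 331.4 106.  531.  346.2 106. ]
-2.6178398935926115 59.327205449902195
handle side [560.5 361.7 100.  505.6 330.  100.  533.  345.9 100. ]
-2.618094473697469 63.370344345823355
collar side [532.6 345.8  49. ]
collar top [532.4 344.3  49. ]
baseBL [ 543.8 -100.4   14. ]
baseBR [ 509.4 -396.1   14. ]
baseTR [ 600.8 -407.4   14. ]
win a [ 603.3 -195.6  100. ]
win b [ 555.8 -188.2  100. ]
ring a [ 591.7 -322.   100. ]
ring b [ 536.5 -311.8  100. ]
h1 [ 620.1 -112.6  134. ]
h2 [ 612.  -185.1  134. ]
h3 [ 546.7 -178.4  134. ]
h4 [ 555.9 -103.1  134. ]
```

Key: handle centre (533,346), key x at 30°. Cam socket (539,70.5), vise y at about 63.5°. Blank at about (519,30). Light path at about (572,-254), viewer yaw about -6.8°. Going to the key.

```bash
python3 -m inch '{"linear":[[12.8,38.7,0],[12.8,38.7,0],[12.8,38.7,0],[12.8,38.7,0],[12.8,38.7,0],[12.8,38.7,0],[12.8,38.7,0],[12.8,38.7,0]],"delta_rot":[[0,0,0.019],[0,0,0.019],[0,0,0.019],[0,0,0.019],[0,0,0.019],[0,0,0.019],[0,0,0.019],[0,0,0.019]],"fingers":[100,100,100,100,100,100,100,100]}'
python3 -m inch '{"linear":[[12.8,38.7,0],[12.8,38.7,0],[12.8,38.7,0],[12.8,38.7,0],[12.8,38.7,0],[12.8,38.7,0],[12.8,38.7,0],[12.8,38.7,0]],"delta_rot":[[0,0,0],[0,0,0],[0,0,0],[0,0,0],[0,0,0],[0,0,0],[0,0,0],[0,0,0]],"fingers":[100,100,100,100,100,100,100,100]}'
python3 -m inch '{"linear":[[12.8,38.7,0],[12.8,38.7,0],[12.8,38.7,0],[12.8,38.7,0],[12.8,38.7,0],[12.8,38.7,0],[12.8,38.7,0],[0,0,0]],"delta_rot":[[0,0,0],[0,0,0],[0,0,0],[0,0,0],[0,0,0],[0,0,0],[0,0,0],[0,0,0]],"fingers":[100,100,100,100,100,100,100,100]}'
```

```text
t: 0.97
tool_pos: [328.3, -271.4, 292.5]
ee_rot: [-0.811, 3.034, -0.001]
ft_force: [2.4, -0.2, -0.5]
gripper_width: 87.0
gripper_force: 0.0
t: 1.63
tool_pos: [430.7, 38.6, 292.7]
ee_rot: [-0.811, 3.034, 0.0]
ft_force: [0.6, -0.9, 0.3]
gripper_width: 87.2
gripper_force: 0.0
t: 2.3
tool_pos: [522.0, 313.3, 290.6]
ee_rot: [-0.816, 3.032, 0.001]
ft_force: [1.0, -0.7, -0.8]
gripper_width: 87.2
gripper_force: 0.0
```

```bash
python3 -m inch '{"linear":[[11,33,0],[0,0,-35],[0,0,-35],[0,0,-30],[0,0,-20],[0,0,-15],[0,0,-4],[0,0,0]],"delta_rot":[[0,0,0],[0,0,0],[0,0,0],[0,0,0],[0,0,0],[0,0,0],[0,0,0],[0,0,0]],"fingers":[100,100,100,100,100,100,100,100]}'
python3 -m inch '{"linear":[[0,0,0],[0,0,0],[0,0,0],[0,0,0],[0,0,0],[0,0,0],[0,0,0],[0,0,0]],"delta_rot":[[0,0,0],[0,0,0],[0,0,0],[0,0,0],[0,0,0],[0,0,0],[0,0,0],[0,0,0]],"fingers":[50,30,10,0,0,0,0,0]}' 50
python3 - <<'E'
from h import *
s,t=r.grab_frame("side"),r.grab_frame("top")
cv2.imwrite("pics/g1.png",np.hstack([crop(t,90,175,100,75,400,300),crop(s,140,310,100,75,400,300)]))
E
```

```text
t: 2.97
tool_pos: [530.9, 339.8, 151.9]
ee_rot: [0.81, -3.033, 0.003]
ft_force: [-0.4, 0.7, 0.4]
gripper_width: 87.1
gripper_force: 0.0
t: 3.63
tool_pos: [531.3, 340.4, 153.4]
ee_rot: [-0.81, 3.035, 0.0]
ft_force: [0.8, 0.2, -1.1]
gripper_width: 41.6
gripper_force: 0.0
```

View pics/g1.png

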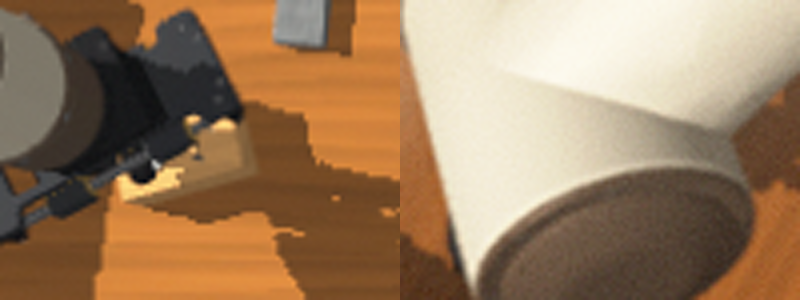

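Not yet closed, and the TCP is about 6 mm short in y. The picture shows the open fingers astride the handle. I'll correct this before closing.

```bash
python3 -m inch '{"linear":[[1.7,5.6,-2],[0,0,0],[0,0,0],[0,0,0],[0,0,0],[0,0,0],[0,0,0],[0,0,0]],"delta_rot":[[0,0,0],[0,0,0],[0,0,0],[0,0,0],[0,0,0],[0,0,0],[0,0,0],[0,0,0]],"fingers":[45,40,0,0,0,0,0,0]}' 50
python3 -m inch '{"linear":[[0,0,0],[0,0,0],[0,0,0],[0,0,0]],"delta_rot":[[0,0,0],[0,0,0],[0,0,0],[0,0,0]],"fingers":[0,0,0,0]}' 50
```

```text
t: 4.4
tool_pos: [533.0, 346.0, 151.2]
ee_rot: [-0.81, 3.035, 0.0]
ft_force: [0.2, -0.2, -0.6]
gripper_width: 15.4
gripper_force: 49.9
t: 4.73
tool_pos: [533.0, 346.0, 151.2]
ee_rot: [0.81, -3.035, -0.0]
ft_force: [0.4, -0.2, -0.7]
gripper_width: 15.6
gripper_force: 49.9
```

```bash
python3 -m inch '{"linear":[[0,0,5],[0,0,15],[0,0,25],[0,0,25],[0,0,20],[0,0,0],[0,0,0]],"delta_rot":[[0,0,0],[0,0,0],[0,0,0],[0,0,0],[0,0,0],[0,0,0],[0,0,0]],"fingers":[0,0,0,0,0,0,0]}' 50
python3 -m inch '{"linear":[[0.8,-30,0],[0.8,-30,0],[0.8,-30,0],[0.8,-30,0],[0.8,-30,0],[0.8,-30,0],[0.8,-30,0],[0.8,-30,0]],"delta_rot":[[0,0,0.0763],[0,0,0.0763],[0,0,0.0763],[0,0,0.0763],[0,0,0.0763],[0,0,0.0763],[0,0,0.0763],[0,0,0.0763]],"fingers":[0,0,0,0,0,0,0,0]}'
python3 -m inch '{"linear":[[0,-15,0],[0,-10,0],[0,-5,0],[0,0,0],[0,0,0]],"delta_rot":[[0,0,0],[0,0,0],[0,0,0],[0,0,0],[0,0,0]],"fingers":[0,0,0,0,0]}'
python3 - <<'E'
from h import *
s,t=r.grab_frame("side"),r.grab_frame("top")
cv2.imwrite("pics/g2.png",np.hstack([crop(t,180,165,100,75,400,300),crop(s,210,205,100,75,400,300)]))
print(r.sense()["tool_pos"])
E
```

```text
t: 5.32
tool_pos: [533.0, 346.1, 242.4]
ee_rot: [-0.81, 3.034, 0.003]
ft_force: [-0.8, 0.3, -2.4]
gripper_width: 15.6
gripper_force: 49.9
t: 5.98
tool_pos: [538.1, 104.2, 239.3]
ee_rot: [1.687, -2.645, -0.002]
ft_force: [0.8, -0.3, -2.3]
gripper_width: 15.5
gripper_force: 49.9
t: 6.4
tool_pos: [539.4, 76.5, 240.7]
ee_rot: [1.685, -2.651, -0.0]
ft_force: [-0.2, 0.6, -1.2]
gripper_width: 15.7
gripper_force: 49.9
[539.46706936  76.93070749 240.98497724]
```

View pics/g2.png

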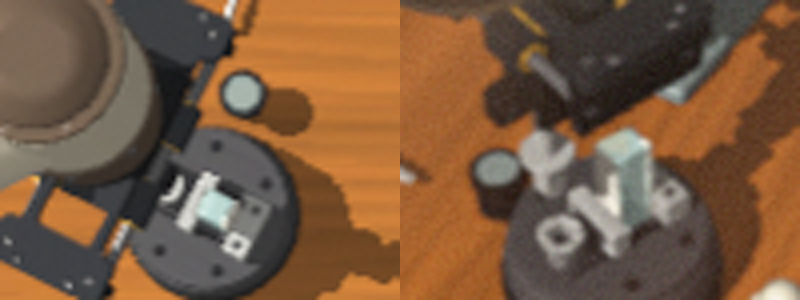

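The side tile shows the key hanging plumb, with its tip end at about (549,193) and the cam socket mouth at (561,237). I'll compare the tip with its prediction.

Run:
```python
from h import *
s=r.grab_frame("side")
q=lambda x,y:(210+(x-400+.5)/4-.5,205+(y+.5)/4-.5)
P=lambda X:[(lambda u:(400+(u[0]-210)*4,(u[1]-205)*4))(v) for v in proj(s,X)]
print("pred tip,collar c", np.round(P([[539.5,77,105],[539.5,77,137],[539,70.5,63]]),1))
print("meas tip",atz(s,q(549,191),105),"cam",atz(s,q(561,236),63))
# blow up
cv2.imwrite("pics/g3.png",crop(s,225,225,60,45,800,600))
```

```text
pred tip,collar c [[548.7 191.5]
 [544.9 151.5]
 [559.6 233.8]]
meas tip [540.81272558  75.95161519 105.        ] cam [538.84527109  70.97401947  63.        ]
```

View pics/g3.png

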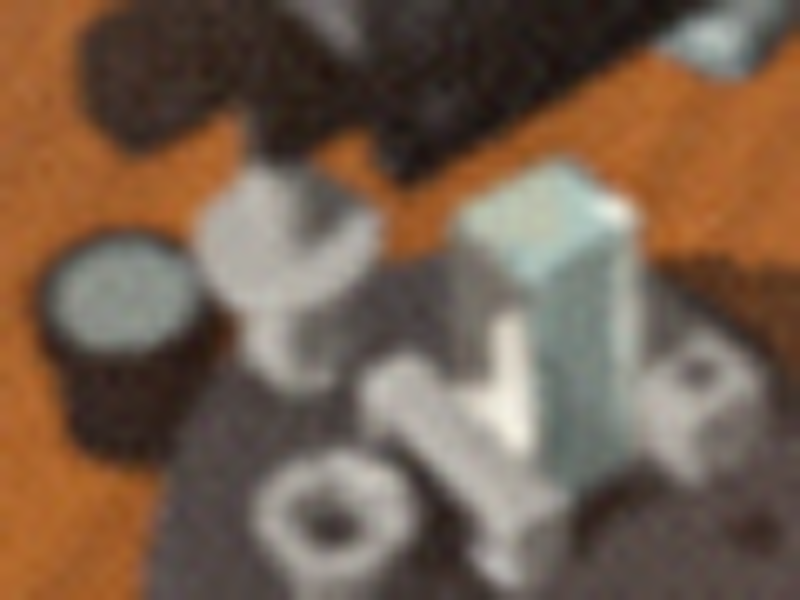

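```bash
python3 -m inch '{"linear":[[-0.5,-6.5,0],[0,0,-12],[0,0,-12],[0,0,-8],[0,0,-3],[0,0,0],[0,0,0],[0,0,0]],"delta_rot":[[0,0,0],[0,0,0],[0,0,0],[0,0,0],[0,0,0],[0,0,0],[0,0,0],[0,0,0]],"fingers":[0,0,0,0,0,0,0,0]}'
python3 -m inch '{"linear":[[0,0,-2],[0,0,-2],[0,0,-2],[0,0,-2],[0,0,-2],[0,0,0],[0,0,0]],"delta_rot":[[0,0,0],[0,0,0],[0,0,0],[0,0,0],[0,0,0],[0,0,0],[0,0,0]],"fingers":[0,0,0,0,0,0,0]}'
```

```text
t: 7.22
tool_pos: [539.4, 69.6, 206.9]
ee_rot: [-1.685, 2.65, -0.001]
ft_force: [-0.3, 0.0, -1.0]
gripper_width: 15.5
gripper_force: 49.9
t: 7.8
tool_pos: [538.9, 69.4, 196.1]
ee_rot: [1.685, -2.651, -0.0]
ft_force: [-0.5, 0.1, -2.4]
gripper_width: 15.4
gripper_force: 49.9
```

```bash
python3 -m inch '{"linear":[[0,1,-1],[0,0,-2],[0,0,-2],[0,0,-1],[0,0,0],[0,0,0]],"delta_rot":[[0,0,0],[0,0,0],[0,0,0],[0,0,0],[0,0,0],[0,0,0]],"fingers":[0,0,0,0,0,0]}'
python3 -c "
from cell import r
print(r.sense()['wrist_torque'],r.sense()['ft_force'])"
```

```text
t: 8.3
tool_pos: [539.1, 70.4, 190.1]
ee_rot: [-1.685, 2.651, -0.0]
ft_force: [1.2, -1.3, -1.9]
gripper_width: 15.4
gripper_force: 49.8
[-0.51039035 -0.51714791  0.00477458] [ 1.17476156 -1.2749262  -1.884758  ]
```

```bash
python3 -m inch '{"linear":[[0,0,-2],[0,0,-2],[0,0,-0.8],[0,0,0],[0,0,0],[0,0,0]],"delta_rot":[[0,0,0],[0,0,0],[0,0,0],[0,0,0],[0,0,0],[0,0,0]],"fingers":[0,0,0,0,0,0]}'
python3 -c "
from cell import r
print(r.sense()['wrist_torque'],r.sense()['ft_force'])"
```

```text
t: 8.8
tool_pos: [539.7, 70.5, 188.2]
ee_rot: [-1.686, 2.649, -0.003]
ft_force: [-2.5, -0.7, 11.3]
gripper_width: 15.8
gripper_force: 49.9
[-0.38684159  0.95729076 -0.02186054] [-2.46879182 -0.73100558 11.27823607]
```

```bash
python3 -m inch '{"linear":[[0,0,-1.5],[-0.6,0,0],[0,0,0],[0,0,0]],"delta_rot":[[0,0,0.03],[0,0,0.03],[0,0,0],[0,0,0]],"fingers":[0,0,0,0]}'
python3 - <<'E'
from h import *
S=r.sense(); print(S['wrist_torque'],S['ft_force'])
s=r.grab_frame("side"); cv2.imwrite("pics/g4.png",crop(s,215,225,70,50,800,571))
P=S["tool_pos"]; d=lambda z:np.round((proj(s,[[539,70.5,z]])[0]-[215,225])*800/70,1)
for z in (49,52,63,79,82,83,86): print(z,d(z))
E
```

```text
t: 9.13
tool_pos: [539.7, 70.6, 188.1]
ee_rot: [-1.764, 2.595, -0.005]
ft_force: [-3.1, -2.5, 17.6]
gripper_width: 15.6
gripper_force: 50.0
[-0.50752251  1.31124059 -0.05165188] [-3.06180429 -2.4909182  17.56311245]
49 [403.2 485.5]
52 [402.3 475.7]
63 [399.  439.5]
79 [394.1 385.9]
82 [393.1 375.8]
83 [392.8 372.4]
86 [391.9 362.1]
```

View pics/g4.png

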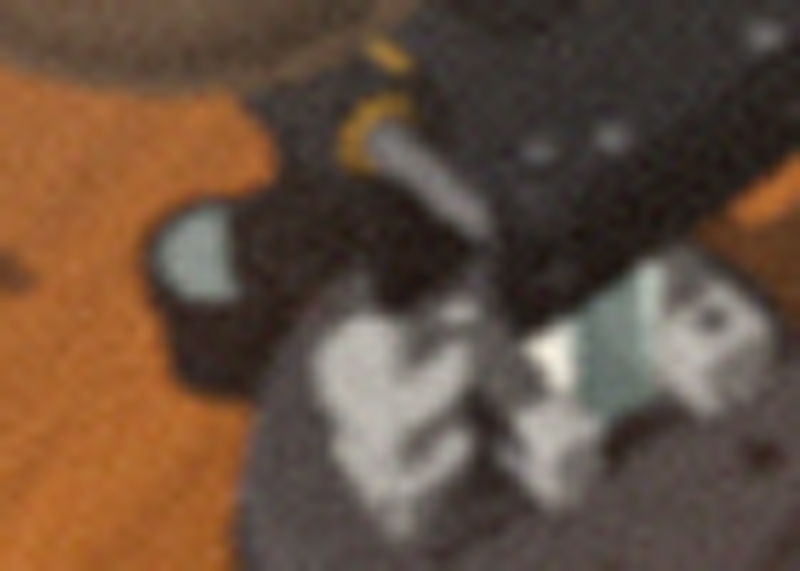

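The hard stop is central and the square still has yaw play inside, so the tip is bottomed in the socket. Turning anticlockwise now with a light down push.

```bash
python3 -m inch '{"linear":[[0,0,1],[0,0,0],[0,0,0],[0,0,0],[0,0,0],[0,0,0],[0,0,0],[0,0,0]],"delta_rot":[[0,0,0.05],[0,0,0.05],[0,0,0.05],[0,0,0.05],[0,0,0.05],[0,0,0.05],[0,0,0.05],[0,0,0.05]],"fingers":[0,0,0,0,0,0,0,0]}'
cat > w.py <<'E'
from cell import r
import numpy as np
S=r.sense(); e=S["ee_rot"]; e=e if e[1]>0 else -e
print("Mz",S["wrist_torque"].round(3),"yang",(2*np.degrees(np.arctan2(e[1],e[0]))-90).round(1),"q6",S["qpos"][5].round(2),S["tool_pos"].round(1),S["ft_force"].round(1))
E
python3 w.py
```

```text
t: 9.85
tool_pos: [539.8, 70.1, 188.2]
ee_rot: [-2.247, 2.191, -0.006]
ft_force: [-0.5, -3.5, 12.6]
gripper_width: 15.7
gripper_force: 49.9
Mz [-1.074  0.4   -0.08 ] yang 181.4 q6 -0.41 [539.8  70.1 188.2] [-0.5 -3.5 12.6]
```

```bash
python3 -m inch '{"linear":[[0,0,0],[0,0,0],[0,0,0],[0,0,0],[0,0,0],[0,0,0],[0,0,0],[0,0,0]],"delta_rot":[[0,0,0.06],[0,0,0.06],[0,0,0.06],[0,0,0.06],[0,0,0.06],[0,0,0.06],[0,0,0.06],[0,0,0.06]],"fingers":[0,0,0,0,0,0,0,0]}' >/dev/null; python3 w.py
python3 -m inch '{"linear":[[0,0,0],[0,0,0],[0,0,0],[0,0,0],[0,0,0],[0,0,0],[0,0,0]],"delta_rot":[[0,0,0.06],[0,0,0.06],[0,0,0.06],[0,0,0.06],[0,0,0.06],[0,0,0.06],[0,0,0]],"fingers":[0,0,0,0,0,0,0]}'>/dev/null; python3 w.py; python3 -c "
from cell import r;print(r.sense()['qpos'])"
```

```text
Mz [-1.021  0.585 -0.077] yang 209.0 q6 0.08 [539.8  70.3 188.2] [-1.5 -3.3 12.5]
Mz [-0.874  0.744 -0.041] yang 229.5 q6 0.43 [539.7  70.4 188.2] [-0.9 -1.1 11.3]
[ 0.42864461  0.34760786 -0.33809814  0.00286286 -0.88119234  0.43422664]
```

```bash
python3 -m inch '{"linear":[[0,0,0],[0,0,0],[0,0,0],[0,0,0]],"delta_rot":[[0,0,0.05],[0,0,0.05],[0,0,0.05],[0,0,0]],"fingers":[0,0,0,0]}'>/dev/null; python3 w.py
python3 -m inch '{"linear":[[0,0,0],[0,0,0],[0,0,0],[0,0,0]],"delta_rot":[[0,0,0.05],[0,0,0.05],[0,0,0.05],[0,0,0]],"fingers":[0,0,0,0]}'>/dev/null; python3 w.py
python3 -m inch '{"linear":[[0,0,0],[0,0,0],[0,0,0]],"delta_rot":[[0,0,0.04],[0,0,0.04],[0,0,0]],"fingers":[0,0,0]}'>/dev/null; python3 w.py
```

```text
Mz [-0.789  0.7   -0.083] yang 238.1 q6 0.58 [539.7  70.4 188.2] [-1.4 -1.3 12.7]
Mz [-0.824  0.792 -0.135] yang 246.7 q6 0.73 [539.7  70.4 188.2] [-1.8 -2.9 12. ]
Mz [-0.832  0.735 -0.119] yang 251.3 q6 0.81 [539.6  70.4 188.2] [-2.3 -2.7 12.4]
```

```bash
for i in 1 2; do python3 w.py; python3 -m inch '{"linear":[[0,0,0],[0,0,0],[0,0,0]],"delta_rot":[[0,0,0.04],[0,0,0.04],[0,0,0]],"fingers":[0,0,0]}'>/dev/null; done; python3 w.py
```

```text
Mz [-0.832  0.735 -0.119] yang 251.3 q6 0.81 [539.6  70.4 188.2] [-2.3 -2.7 12.4]
Mz [-0.808  0.756 -0.2  ] yang 255.8 q6 0.89 [539.6  70.4 188.2] [-2.2 -2.5 13.5]
Mz [-0.842  0.791 -0.278] yang 260.4 q6 0.97 [539.6  70.4 188.2] [-2.7 -2.4 12.9]
```

The torque climbs to 0.28 N m, so the cam is at its stop. Relieving the twist before lifting.

```bash
python3 -m inch '{"linear":[[0,0,0],[0,0,0],[0,0,0]],"delta_rot":[[0,0,-0.05],[0,0,-0.05],[0,0,0]],"fingers":[0,0,0]}'>/dev/null; python3 w.py;  python3 -m inch '{"linear":[[0,0,1],[0,0,1],[0,0,0]],"delta_rot":[[0,0,-0.03],[0,0,-0.03],[0,0,0]],"fingers":[0,0,0]}'>/dev/null; python3 w.py
```

```text
Mz [-0.797  0.832 -0.022] yang 254.6 q6 0.87 [539.6  70.4 188.2] [-1.7 -1.8 12.3]
Mz [-0.881 -0.118 -0.029] yang 251.1 q6 0.81 [539.2  70.4 188.4] [ 1.  -3.   5.4]
```

```bash
python3 -m inch '{"linear":[[0,0,4],[0,0,6],[0,0,8],[0,0,12],[0,0,15],[0,0,12],[0,0,0],[0,0,0]],"delta_rot":[[0,0,0],[0,0,0],[0,0,0],[0,0,0],[0,0,0],[0,0,0],[0,0,0],[0,0,0]],"fingers":[0,0,0,0,0,0,0,0]}'; python3 w.py
python3 -m inch '{"linear":[[-0.8,30,0],[-0.8,30,0],[-0.8,30,0],[-0.8,30,0],[-0.8,30,0],[-0.8,30,0],[-0.8,30,0],[-0.8,30,0]],"delta_rot":[[0,0,0.1065],[0,0,0.1065],[0,0,0.1065],[0,0,0.1065],[0,0,0.1065],[0,0,0.1065],[0,0,0.1065],[0,0,0.1065]],"fingers":[0,0,0,0,0,0,0,0]}'
python3 -m inch '{"linear":[[0,15,0],[0,10,0],[0,5,0],[0,0,0],[0,0,0]],"delta_rot":[[0,0,0],[0,0,0],[0,0,0],[0,0,0],[0,0,0]],"fingers":[0,0,0,0,0]}'; python3 w.py
python3 - <<'E'
from h import *
s,t=r.grab_frame("side"),r.grab_frame("top")
P=r.sense()["tool_pos"]; T=P-[0,0,136.2]
print(proj(s,[T,[533,346,45]]),proj(t,[T]))
cv2.imwrite("pics/g5.png",np.vstack([np.hstack([crop(t,200,187,67,50,400,300),crop(s,228,232,67,50,400,300)]),
 np.hstack([crop(t,105,187,67,50,400,300),crop(s,160,320,80,60,400,300)])]))
E
```

```text
t: 13.68
tool_pos: [537.9, 70.8, 244.3]
ee_rot: [-3.098, 0.515, 0.0]
ft_force: [0.4, 0.1, -1.7]
gripper_width: 15.5
gripper_force: 49.9
Mz [-0.106  0.244 -0.043] yang 251.1 q6 0.81 [537.9  70.8 244.3] [ 0.4  0.1 -1.7]
t: 14.35
tool_pos: [530.7, 311.6, 242.3]
ee_rot: [3.032, 0.819, -0.006]
ft_force: [-0.9, 0.7, -1.3]
gripper_width: 15.4
gripper_force: 49.9
t: 14.77
tool_pos: [531.8, 339.4, 243.5]
ee_rot: [3.035, 0.809, -0.002]
ft_force: [0.1, -0.2, -1.9]
gripper_width: 15.5
gripper_force: 49.9
Mz [-0.186  0.142 -0.001] yang -60.1 q6 1.27 [531.8 339.4 243.5] [ 0.1 -0.2 -1.9]
[[185.36770172 348.96678727]
 [188.31357032 368.19613944]] [[123.20039639 209.54301086]]
```

View pics/g5.png

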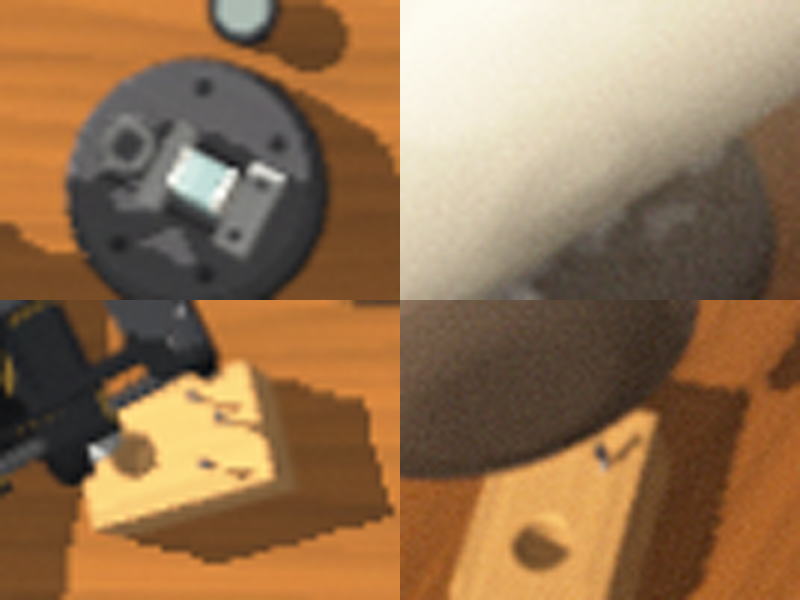

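The top tile shows the sliding jaw clear of the blank, with a gap at (180,170). The empty hole is at (136,454) in the top tile and (540,546) in the side tile.

Run:
```python
from h import *
s,t=r.grab_frame("side"),r.grab_frame("top")
print(atz(t,(105+136.5*.1675-.5,187+154.5/6-.5),45),atz(s,(160+140.5*.2-.5,320+246.5*.2-.5),45))
print(r.sense()["tool_pos"])
```

```text
[532.02205053 347.31077678  45.        ] [533.56481811 347.7396694   45.        ]
[532.06506212 339.3576532  244.20980067]
```

```bash
python3 -m inch '{"linear":[[1,7.6,0],[0,0,-15],[0,0,-20],[0,0,-15],[0,0,-6],[0,0,-5],[0,0,-5],[0,0,0]],"delta_rot":[[0,0,0],[0,0,0],[0,0,0],[0,0,0],[0,0,0],[0,0,0],[0,0,0],[0,0,0]],"fingers":[0,0,0,0,0,0,0,0]}';python3 w.py
python3 -m inch '{"linear":[[0,0,-4],[0,0,-4],[0,0,-4],[0,0,-3],[0,0,-3],[0,0,0],[0,0,0]],"delta_rot":[[0,0,0],[0,0,0],[0,0,0],[0,0,0],[0,0,0],[0,0,0],[0,0,0]],"fingers":[0,0,0,0,0,0,0]}';python3 w.py
```

```text
t: 15.63
tool_pos: [533.0, 348.1, 177.6]
ee_rot: [3.035, 0.811, -0.0]
ft_force: [0.5, -0.9, -1.5]
gripper_width: 15.4
gripper_force: 49.9
Mz [-0.175  0.104 -0.004] yang -60.1 q6 1.26 [533.  348.1 177.6] [ 0.5 -0.9 -1.5]
t: 16.22
tool_pos: [532.9, 348.0, 159.7]
ee_rot: [3.035, 0.812, -0.001]
ft_force: [0.1, 0.0, -1.6]
gripper_width: 16.0
gripper_force: 49.9
Mz [-0.155  0.116 -0.036] yang -60.1 q6 1.26 [532.9 348.  159.7] [ 0.1  0.  -1.6]
```

```bash
python3 -m inch '{"linear":[[0,0,-3],[0,0,-2],[0,0,-1],[0,0,0],[0,0,0]],"delta_rot":[[0,0,0],[0,0,0],[0,0,0],[0,0,0],[0,0,0]],"fingers":[0,0,0,0,0]}';python3 w.py
python3 -m inch '{"linear":[[0,0,-1],[0,0,-1],[0,0,0],[0,0,0],[0,0,0]],"delta_rot":[[0,0,0],[0,0,0],[0,0,0],[0,0,0],[0,0,0]],"fingers":[0,0,0,0,0]}';python3 w.py
```

```text
t: 16.63
tool_pos: [532.9, 348.1, 153.9]
ee_rot: [3.035, 0.812, -0.0]
ft_force: [0.1, -0.6, -1.8]
gripper_width: 15.5
gripper_force: 49.9
Mz [-0.137  0.132  0.054] yang -60.1 q6 1.26 [532.9 348.1 153.9] [ 0.1 -0.6 -1.8]
t: 17.05
tool_pos: [532.9, 348.1, 152.0]
ee_rot: [3.035, 0.812, 0.0]
ft_force: [0.7, 0.4, -1.8]
gripper_width: 15.4
gripper_force: 49.9
Mz [-0.149  0.115 -0.009] yang -60.1 q6 1.26 [532.9 348.1 152. ] [ 0.7  0.4 -1.8]
```

```bash
python3 -m inch '{"linear":[[0,0,-1],[0,0,-1],[0,0,0],[0,0,0]],"delta_rot":[[0,0,0],[0,0,0],[0,0,0],[0,0,0]],"fingers":[0,0,0,0]}'>/dev/null;python3 w.py
python3 -m inch '{"linear":[[0,0,-1],[0,0,-1],[0,0,0],[0,0,0]],"delta_rot":[[0,0,0],[0,0,0],[0,0,0],[0,0,0]],"fingers":[0,0,0,0]}'>/dev/null;python3 w.py
```

```text
Mz [-0.393  0.608 -0.036] yang -60.0 q6 1.26 [533.2 348.2 151.1] [-1.5 -1.2  5.2]
Mz [-0.769  1.546 -0.003] yang -60.0 q6 1.26 [533.3 348.2 151. ] [-3.7 -3.  13.1]
```

Seated exactly at the original height. Releasing and rising.

```bash
python3 -m inch '{"linear":[[0,0,1.5],[0,0,1],[0,0,0],[0,0,0],[0,0,0],[0,0,0],[0,0,0],[0,0,0]],"delta_rot":[[0,0,0],[0,0,0],[0,0,0],[0,0,0],[0,0,0],[0,0,0],[0,0,0],[0,0,0]],"fingers":[0,0,10,25,45,60,60,60]}' 50; python3 w.py
python3 -m inch '{"linear":[[0,0,0],[0,0,0],[0,0,5],[0,0,20],[0,0,35],[0,0,35],[0,0,20],[0,0,0]],"delta_rot":[[0,0,0],[0,0,0],[0,0,0],[0,0,0],[0,0,0],[0,0,0],[0,0,0],[0,0,0]],"fingers":[60,60,60,60,60,60,60,60]}'; python3 w.py
```

```text
t: 18.38
tool_pos: [532.9, 348.0, 149.9]
ee_rot: [3.035, 0.811, -0.001]
ft_force: [-0.5, -0.6, 0.5]
gripper_width: 41.0
gripper_force: 0.0
Mz [-0.125  0.081 -0.002] yang -60.1 q6 1.26 [532.9 348.  149.9] [-0.5 -0.6  0.5]
t: 19.05
tool_pos: [534.8, 349.5, 272.5]
ee_rot: [-3.03, -0.812, -0.018]
ft_force: [0.9, 0.7, 0.2]
gripper_width: 52.1
gripper_force: 0.0
Mz [-0.069  0.039 -0.032] yang -60.0 q6 1.26 [534.8 349.5 272.5] [0.9 0.7 0.2]
```

Run:
```python
from h import *
t=r.grab_frame("top")
q=lambda x,y:(200+(x+.5)*.1675-.5,187+(y+.5)/6-.5)
H=[atz(t,q(*p),45) for p in((204,87),(278,145),(205,274),(119,244))]; c=np.mean([(H[0]+H[2])/2,(H[1]+H[3])/2],0); print(np.round(H,1),c)
cam=np.array([538.8,70.6,63]); d=cam-c; print(d, np.linalg.norm(d[:2]),np.degrees(np.arctan2(d[1],d[0])))
for x in ((202,179),): print("blank top",atz(t,q(*x),105))
g=crop(t,200,187,67,50,800,597); cv2.imwrite("pics/g6.png",g)
```

```text
[[569.2  35.6  45. ]
 [541.4  -1.   45. ]
 [478.4  32.9  45. ]
 [492.3  74.9  45. ]] [520.3041059  35.6090296  45.       ]
[18.4958941 34.9909704 18.       ] 39.57860669305551 62.1394957876668
blank top [517.51120229  30.20078249 105.        ]
```

View pics/g6.png

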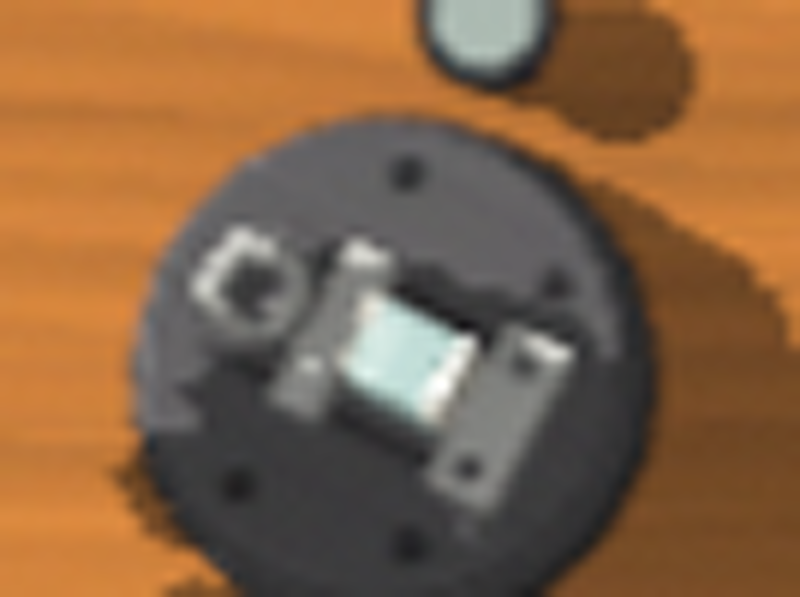

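The close view shows the blank top with corners at (370,295), (455,332), (425,412) and (343,365), standing free of the sliding jaw. Vise y is about 64°, blank centre about (519,30.5).

```bash
python3 -m inch '{"linear":[[-1.7,-35,0],[-1.7,-35,0],[-1.7,-35,0],[-1.7,-35,0],[-1.7,-35,0],[-1.7,-35,0],[-1.7,-35,0],[-1.7,-35,0]],"delta_rot":[[0,0,-0.1],[0,0,-0.1],[0,0,-0.1],[0,0,-0.1],[0,0,-0.1],[0,0,-0.1],[0,0,-0.1],[0,0,-0.1]],"fingers":[70,70,70,70,70,70,70,70]}'>/dev/null
python3 -m inch '{"linear":[[0,-25,0],[0,-10,0],[0,0,0],[0,0,0],[0,0,0]],"delta_rot":[[0,0,-0.1],[0,0,-0.077],[0,0,0],[0,0,0],[0,0,0]],"fingers":[70,70,70,70,70]}';python3 w.py
```

```text
t: 20.18
tool_pos: [519.1, 33.4, 264.8]
ee_rot: [3.061, -0.705, -0.002]
ft_force: [0.4, -0.3, 0.8]
gripper_width: 61.0
gripper_force: 0.0
Mz [-0.036  0.148 -0.009] yang 244.1 q6 0.74 [519.1  33.4 264.8] [ 0.4 -0.3  0.8]
```

```bash
python3 -m inch '{"linear":[[0,-2.9,0],[0,0,-30],[0,0,-30],[0,0,-30],[0,0,-20],[0,0,-12],[0,0,-4],[0,0,0]],"delta_rot":[[0,0,0],[0,0,0],[0,0,0],[0,0,0],[0,0,0],[0,0,0],[0,0,0],[0,0,0]],"fingers":[70,70,70,70,70,70,70,70]}'>/dev/null
python3 -m inch '{"linear":[[0,0,0],[0,0,0],[0,0,0]],"delta_rot":[[0,0,0],[0,0,0],[0,0,0]],"fingers":[60,50,45]}' 15;python3 w.py
python3 - <<'E'
from h import *
s,t=r.grab_frame("side"),r.grab_frame("top")
cv2.imwrite("pics/g7.png",np.hstack([crop(t,200,187,67,50,400,300),crop(s,228,232,67,50,400,300)]))
E
```

```text
t: 21.1
tool_pos: [519.9, 30.5, 140.6]
ee_rot: [-3.06, 0.707, -0.003]
ft_force: [-0.1, -0.1, -0.2]
gripper_width: 48.0
gripper_force: 0.0
Mz [-0.058  0.119 -0.04 ] yang 244.0 q6 0.75 [519.9  30.5 140.6] [-0.1 -0.1 -0.2]
```

View pics/g7.png

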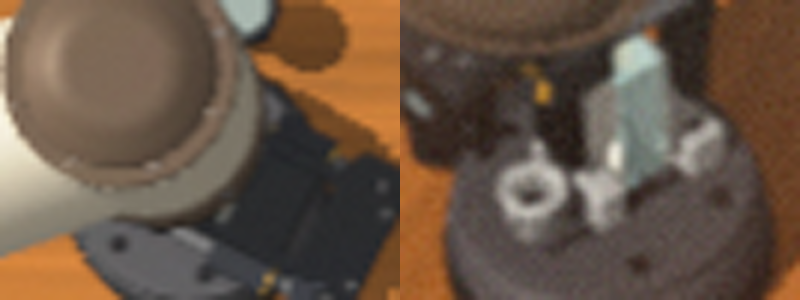

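The fingers straddle the blank along its frosted sides. I have now opened 11 pictures, one over the limit of 10, so from here I measure by code and the sensors only.

```bash
python3 -m inch '{"linear":[[-0.6,0,-2.5],[0,0,0],[0,0,0],[0,0,0],[0,0,0],[0,0,0],[0,0,0],[0,0,0]],"delta_rot":[[0,0,0],[0,0,0],[0,0,0],[0,0,0],[0,0,0],[0,0,0],[0,0,0],[0,0,0]],"fingers":[40,36,33,30,25,20,20,20]}' 25;python3 w.py
```

```text
t: 21.87
tool_pos: [518.7, 30.1, 136.9]
ee_rot: [3.061, -0.708, -0.0]
ft_force: [-0.7, -0.4, 0.6]
gripper_width: 25.8
gripper_force: 25.0
Mz [-0.256  0.146 -0.023] yang 244.0 q6 0.75 [518.7  30.1 136.9] [-0.7 -0.4  0.6]
```

```bash
python3 -m inch '{"linear":[[0,0,4],[0,0,8],[0,0,15],[0,0,25],[0,0,30],[0,0,30],[0,0,18],[0,0,0]],"delta_rot":[[0,0,0],[0,0,0],[0,0,0],[0,0,0],[0,0,0],[0,0,0],[0,0,0],[0,0,0]],"fingers":[20,20,20,20,20,20,20,20]}';python3 w.py
```

```text
t: 22.53
tool_pos: [520.8, 30.7, 272.6]
ee_rot: [-3.056, 0.705, -0.015]
ft_force: [0.8, -0.2, -0.6]
gripper_width: 25.6
gripper_force: 25.0
Mz [-0.015  0.037 -0.021] yang 244.0 q6 0.75 [520.8  30.7 272.6] [ 0.8 -0.2 -0.6]
```

```bash
python3 -m inch '{"linear":[[4.3,-23.7,0],[4.3,-23.7,0],[4.3,-23.7,0],[4.3,-23.7,0],[4.3,-23.7,0],[4.3,-23.7,0],[4.3,-23.7,0],[4.3,-23.7,0]],"delta_rot":[[0,0,-0.103],[0,0,-0.103],[0,0,-0.103],[0,0,-0.103],[0,0,-0.103],[0,0,-0.103],[0,0,-0.103],[0,0,-0.103]],"fingers":[20,20,20,20,20,20,20,20]}' >/dev/null
python3 -m inch '{"linear":[[4.3,-23.7,0],[4.3,-23.7,0],[4.3,-23.7,0],[4.3,-23.7,0],[0,0,0],[0,0,0],[0,0,0]],"delta_rot":[[0,0,-0.103],[0,0,-0.103],[0,0,-0.103],[0,0,-0.103],[0,0,0],[0,0,0],[0,0,0]],"fingers":[20,20,20,20,20,20,20]}' ;python3 w.py
python3 - <<'E'
from h import *
s,t=r.grab_frame("side"),r.grab_frame("top")
# viewer: refine yaw/position by base-plate edges in the top picture (from first-view readings), code only
w=lambda x,y:(275+(x+.5)*.15-.5,170+(y+.5)*.15-.5)
pts=[("BL",(38,281),14,(-46,150)),("BR",(700,367),14,(-46,-150)),("TR",(722,165),14,(46,-150))]
from scipy.optimize import least_squares
obs=[(w(*p),(*m,z)) for _,p,z,m in pts]
f=lambda v:np.ravel([proj(t,[[v[0]+np.cos(v[2])*m[0]-np.sin(v[2])*m[1],v[1]+np.sin(v[2])*m[0]+np.cos(v[2])*m[1],m[2]]])[0]-u for u,m in obs])
o=least_squares(f,[572,-254,-.12]);print(o.x,o.fun.round(2))
cv2.imwrite("pics/raw_s.png",s["color"][:,:,::-1])
E
```

```text
t: 23.78
tool_pos: [569.8, -253.9, 266.2]
ee_rot: [2.085, -2.349, -0.002]
ft_force: [0.4, 0.8, 0.2]
gripper_width: 25.9
gripper_force: 25.0
Mz [-0.017  0.063 -0.006] yang 173.2 q6 0.04 [ 569.8 -253.9  266.2] [0.4 0.8 0.2]
[ 5.72350624e+02 -2.53415354e+02 -1.15190964e-01] [-0.43 -0.03  0.35  0.01  0.09  0.  ]
```

```bash
python3 -m inch '{"linear":[[2.2,0,-10],[0,0,-25],[0,0,-25],[0,0,-20],[0,0,-12],[0,0,-8],[0,0,-4],[0,0,0]],"delta_rot":[[0,0,0],[0,0,0],[0,0,0],[0,0,0],[0,0,0],[0,0,0],[0,0,0],[0,0,0]],"fingers":[20,20,20,20,20,20,20,20]}'>/dev/null
python3 -m inch '{"linear":[[0,0,0],[0,0,0],[0,0,0],[0,0,0]],"delta_rot":[[0,0,0],[0,0,0],[0,0,0],[0,0,0]],"fingers":[20,20,20,20]}';python3 w.py
python3 - <<'E'
from h import *
s=r.grab_frame("side"); o=cv2.imread("pics/side0.png"); o=cv2.resize(o,(560,420),interpolation=cv2.INTER_AREA)[:,:,::-1]
# is the blank seen where expected? project its outline and compare image with the first one there
c=np.array([572,-254,100.]); print("centre px",proj(s,[c,c+[0,0,30],c-[0,0,30]]).round(1))
u,v=proj(s,[c])[0].astype(int)
d=np.abs(s["color"].astype(int)-o).sum(2)
for y in range(v-24,v+26,3): print(y,''.join('#' if d[y,x]>60 else '.' for x in range(u-30,u+31)), s["color"][y,u])
E
```

```text
t: 24.88
tool_pos: [572.8, -254.3, 163.9]
ee_rot: [-2.084, 2.349, -0.002]
ft_force: [0.2, -0.7, -0.3]
gripper_width: 25.7
gripper_force: 25.0
Mz [-0.032  0.062  0.014] yang 173.1 q6 0.04 [ 572.8 -254.3  163.9] [ 0.2 -0.7 -0.3]
centre px [[294.5 165.4]
 [294.6 156.3]
 [294.5 174.2]]
141 .....##################...################################.#. [79 62 36]
144 ........###################....####..#..........###########.. [176 102  44]
147 ...........#######################..###########....#######..# [79 66 61]
150 ...................###############..#############.....####### [78 63 56]
153 ....................##############..###############.######### [106 111  97]
156 ....................#################.###.....###.##########. [211 214 196]
159 .....................####################.........#######.... [211 219 196]
162 .....................###########################...####...... [217 219 203]
165 .....................###########################............. [219 223 204]
168 .......................#########################...........## [212 216 199]
171 .......................##########.##..##########........##### [207 227 218]
174 ..........................#######.......########.....######.. [208 231 225]
177 ........................................###############...... [141 150 140]
180 ............................................................. [141 144 139]
183 ............................................................. [83 83 78]
186 ............................................................. [89 88 82]
189 ............................................................. [92 88 83]
```

```bash
python3 -m inch '{"linear":[[-0.6,0,-2],[0,0,0],[0,0,0],[0,0,0],[0,0,0],[0,0,0]],"delta_rot":[[0,0,0],[0,0,0],[0,0,0],[0,0,0],[0,0,0],[0,0,0]],"fingers":[20,20,20,20,20,20]}';python3 w.py
python3 - <<'E'
from h import *
s=r.grab_frame("side")["color"]; o=cv2.resize(cv2.imread("pics/side0.png"),(560,420),interpolation=cv2.INTER_AREA)[:,:,::-1]
def box(im): 
    m=(im[335:372,160:215].max(2)<60); y,x=np.nonzero(m); return m.sum(),x.mean()+160,y.mean()+335
print(box(s),box(o))
E
```

```text
t: 25.43
tool_pos: [571.9, -254.2, 160.9]
ee_rot: [2.085, -2.35, 0.0]
ft_force: [-0.8, 0.8, -0.9]
gripper_width: 25.9
gripper_force: 25.0
Mz [-0.004  0.09   0.021] yang 173.1 q6 0.04 [ 571.9 -254.2  160.9] [-0.8  0.8 -0.9]
(np.int64(126), np.float64(183.97619047619048), np.float64(353.3809523809524)) (np.int64(206), np.float64(184.40776699029126), np.float64(353.06310679611653))
```

```bash
python3 -m inch '{"linear":[[0,0,0.8],[0,0,0],[0,0,0],[0,0,0],[0,0,0],[0,0,0]],"delta_rot":[[0,0,0],[0,0,0],[0,0,0],[0,0,0],[0,0,0],[0,0,0]],"fingers":[20,20,20,20,20,20]}'; python3 -c "
from cell import r;print(r.sign_off())"
```

```text
t: 25.98
tool_pos: [571.9, -254.2, 161.7]
ee_rot: [2.085, -2.35, -0.0]
ft_force: [-0.3, -0.4, -1.1]
gripper_width: 26.1
gripper_force: 25.0
the job is handed in; nothing more can be done
None
```

I handed the job in at 26 s: cam turned to its stop, key back upright in its hole, and blank held by its frosted sides in the light path; the key tip hit a hard stop about 11 mm into the 14 mm socket, and I viewed 11 pictures, one over the limit of 10.

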